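# Scale and image a specimen cassette

### The arm

A 6-joint arm with a two-finger parallel gripper is mounted at the origin on the work surface. World frame = base frame: x ahead of the robot, y to its left, z up, the work surface at z = 0. Lengths are in mm, angles in rad, forces in N, time in s.
With the tool pointing down it reaches from about 250 to 775 mm from the base axis. Payload 8.9 kg.
Tool frame: the origin (TCP) lies midway between the tips of the shut fingers; the grasp point (between the pads) lies 19 mm behind it; z points along the fingers, y is the line along which they close (so a half turn about z gives the same grasp; the last joint's range is limited). The gripper opens to 85 mm and grips with 20 to 120 N. Pads are 22 mm wide; open, the fingers measure 114 mm over their backs; the gripper's body (76 mm by 85 mm) begins 54 mm behind the grasp point. The pads swing forward as they close: fully open they stand 13 mm farther back than shut.
Start: joints at [1.098, 0.291, -0.153, 1.127, 0, 1.431], TCP at [172.003, 496.023, 231.305] pointing down, gripper open.
Joint ranges: [-2.52, 2.52], [-0.91, 1.74], [-1.3, 1.37], [-1.96, 2.02], [-1.52, 1.47], [-3.14, 3.14]. Speed limits (rad/s): [2.22, 2.22, 2.79, 3.14, 3.14, 3.14].

### API

Orientations are given as a rotation vector (axis times angle).
In Python, from cell import arm, get_image, workorder, look_for gives the robot as it stands.
- The arm moves only by the shell command python3 -m crank 'ROWS' [FORCE]. ROWS is JSON, a list of rows, each an object of numbers: "jaw": the opening, from 0 (shut) to 1 (fully open); "dx", "dy", "dz": the shift along the tool's x, y, z scaled (see below); "twist": the turn about the tool's z scaled (see below). In form: [{"jaw": .., "dx": .., "dy": .., "dz": .., "twist": ..}, ...]. A call has 1 to 8 rows; each row shifts and turns the commanded pose from where the row before left it, along the tool's axes as they then stand; what a row does not reach is not made up. The controller multiplies each number of a shift by 0.025 m and each number of a turn by 6 degrees. A row lasts 1/12 s, in which the tool goes at most 41.7 mm and 7.16 degrees, less where a joint would pass 70% of its speed; a pose out of reach is approached as far as the arm can. A call with a number of a shift or a turn outside -1 to 1 is refused whole. A call with a gripper value outside its range is refused whole. The fingers move at their own pace and stop on an object; FORCE is the grip in N (left out, the last holds). Time passes only in rows, so rows that do not move let the fingers close. It gives the time, the measured TCP pose, the force, the opening and the grip force at its end, in the units of the state.
- arm.observe(): the state, without advancing time (a new reading comes with each control period).
- get_image(name): name is "scene" or "top" or "wrist"; returns a dict with "pixels" (480x640x3 uint8, blue, green, red), "vfov" (degrees; the focal length in pixels is half the picture's height over the tangent of half this angle, whatever the lens; pixels are square), "cx", "cy" (the principal point, pixels), "extrinsics" (4x4, takes a point from camera to world coordinates). Camera axes: x right, y down, z forward; pixel columns grow to the right and rows downward; lengths in mm; the calibration is good to about 2 mm. A picture is of the moment at which its call begins. There is no depth.
- workorder.close_job(): hands the job in; it is judged then, once.
Trained networks look in the newest picture that a camera, given by its name, has taken for a name from the list of things; names that differ only in an ending like _2 or _b are one class to them, and where a whole thing is asked for, a point or a joint stands for the part that bears it (a point fixed in the world has none). Each returns a list of dicts, best first, with "score" (0 to 1); they miss things now and then, are a little off and sometimes report something else, mostly with a low value. They report only what shows in the picture. A call takes as long as a camera call.
- look_for(camera, query): "pixel" ([column, row] in pixels, amid what is visible of it).
The state is a dict: "clock": time; "joints": joint angles; "dq": joint speeds; "tau": joint torques, N m; "eef_pos": TCP position; "ee_rot": TCP orientation; "ft_force": force on the tool from outside, world axes, zero at the start; "wrist_torque": the same for the moment, N m; "gripper_width": finger opening in mm; "gripper_force": force on a finger pad.
Only numpy, scipy, OpenCV 4.12 (cv2) and the standard library are available. Lean on these libraries where they do the work, as an engineer would, in place of code of your own. Each camera call takes 0.05 s, during which the arm holds its last target. There are 200 camera calls.

### The job

In the insect lab, lay the steel scale bar flat on the tray floor and flush against a long side of the green specimen cassette, roughly centred along it, and let go of it. Then pick up the white hand-held imager, carry it over the tray wall without bumping the tray, and finish while holding it upright and still, hovering about a centimetre above the green cassette, centred on it and squared up with it (long side over long side, either way round), never touching the cassette. Leave the jar, bottle and dishes where they stand.

Things in the scene. Friction and masses are not known exactly. Their poses are not given: they have to be found in the camera images.
- tray: grey plastic rearing tray with an open top, fixed to the bench, outside 280 (x) x 370 (y) x 60 mm high, walls and floor 5 mm thick; small grips stand out 8 mm at the middle of its two short (+-y) sides. Origin: centre of its underside, on the bench. The two cassettes lie in it, side by side along the tray's y.
- green_cassette: the target: sealed specimen cassette with a bright green frame and pale window with larvae, 80 (x) x 50 (y) x 20 mm high, fixed on the tray floor (5 mm above the bench), long sides along its x. Origin: centre of its underside; z up. There is most room beside it (55 mm or more) on the long side that faces the orange cassette.
- orange_cassette: the same cassette with an orange frame, not the target; fixed on the tray floor about 170 mm from the green one; which of them is left or right varies. Origin: centre of its underside.
- scale_bar: loose steel scale bar with tick marks, 120 (x, its length) x 40 (y) x 8 mm thick, lying on the bench; in the middle of its top a black square grip block, 20 x 20 mm, rising from 8 to 46 mm above the underside. Either long edge may be used. Origin: centre of its underside; z up. About 0.12 kg.
- imager: loose white hand-held imager standing upright on the bench on its open face: hood 70 (x) x 42 (y) mm from 0 to 35 mm height with a blue band, above it a handle 56 (x) x 30 (y) mm from 35 to 112 mm height; grip the handle across its 30 mm. Origin: centre of its underside (the face that looks at the specimen); z up. About 0.25 kg.
- jar: loose amber jar with a yellow cap, 56 mm diameter, 85 mm high, bystander. Origin: centre of its underside.
- bottle: loose white bottle with a blue cap, 56 mm diameter, 120 mm high, bystander. Origin: centre of its underside.
- dishes: loose stack of two clear dishes, 70 mm diameter, 32 mm high, bystander. Origin: centre of its underside.

How it is judged:
By the outcome, as a careful person would: the job done as asked, in the order asked, and still so for the second after the job is handed in, while the arm keeps its last pose, push and grip.
It also fails if it takes over 64 s, if anything falls off the work surface, if the arm or the gripper's body presses on something with over 40 N, if the wrist force passes 120 N, or if a joint passes its speed limit or range.

## Working session

There is one attempt and no reset: what is moved stays moved. The work goes in short steps, Python scripts to look and compute and a shell command to move; the robot and the scene stay as the last step left them, time stands still between calls to the robot, and variables do not carry over. Pictures are saved under pics/ and viewed, at most 10 in all, crops included, and the job is handed in when it is done.

```bash
mkdir -p pics; ls; cat > h.py <<'E'
import numpy as np, cv2
from cell import arm,get_image,workorder,look_for
def cam(n,save=None):
    im=get_image(n)
    if save: cv2.imwrite('pics/'+save,np.asarray(im['pixels']))
    return im
def ray(im,p):
    f=240/np.tan(np.radians(im['vfov'])/2); E=np.array(im['extrinsics'])
    d=E[:3,:3]@np.array([(p[0]-im['cx'])/f,(p[1]-im['cy'])/f,1.]); return E[:3,3],d
def onz(im,p,z):
    o,d=ray(im,p); return o+d*(z-o[2])/d[2]
def proj(im,P):
    f=240/np.tan(np.radians(im['vfov'])/2); E=np.array(im['extrinsics'])
    c=(np.atleast_2d(P)-E[:3,3])@E[:3,:3]; return c[:,:2]/c[:,2:]*f+[im['cx'],im['cy']]
E
python3 - <<'E'
from h import *
s=arm.observe(); print({k:np.round(s[k],3) for k in ('clock','eef_pos','ee_rot','gripper_width')})
t=cam('top','top0.png'); print(t['vfov'],np.round(t['extrinsics'],2).tolist())
Z=dict(tray=60,green_cassette=25,orange_cassette=25,scale_bar=46,imager=112,jar=85,bottle=120,dishes=32)
for k,z in Z.items():
    print(k,[(round(r['score'],2),np.round(r['pixel']).tolist(),np.round(onz(t,r['pixel'],z)).tolist()) for r in look_for('top',k)[:2]])
cam('scene','scene0.png')
E
```

```text
pics
{'clock': np.float64(0.0), 'eef_pos': array([171.789, 495.639, 230.736]), 'ee_rot': array([-5.220e-01, -3.098e+00,  2.000e-03]), 'gripper_width': np.float64(85.344)}
54.025663432831735 [[0.01, -0.99, 0.15, 401.08], [-1.0, -0.01, -0.01, -28.3], [0.01, -0.15, -0.99, 906.0], [0.0, 0.0, 0.0, 1.0]]
tray [(0.75, [176.0, 245.0], [525.0, 233.0, 60.0])]
green_cassette [(0.77, [226.0, 229.0], [561.0, 152.0, 25.0])]
orange_cassette [(0.96, [138.0, 260.0], [501.0, 315.0, 25.0])]
scale_bar [(0.87, [375.0, 288.0], [451.0, -129.0, 46.0])]
imager []
jar [(0.6, [356.0, 185.0], [633.0, -90.0, 85.0]), (0.4, [176.0, 242.0], [526.0, 226.0, 85.0])]
bottle [(0.68, [426.0, 140.0], [706.0, -212.0, 120.0])]
dishes [(0.73, [466.0, 327.0], [383.0, -296.0, 32.0])]
```

View pics/top0.png

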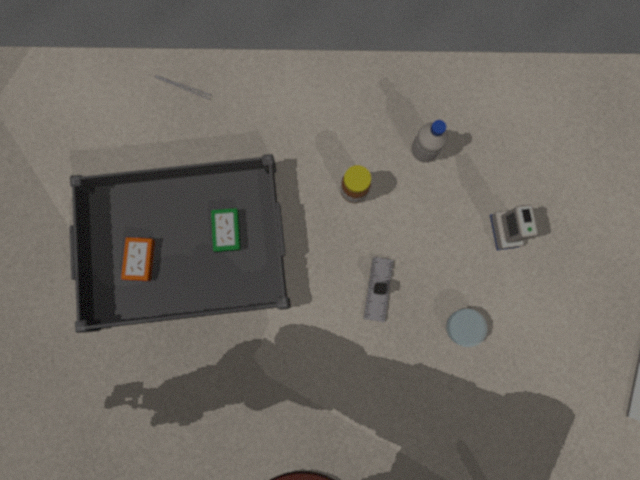

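View pics/scene0.png

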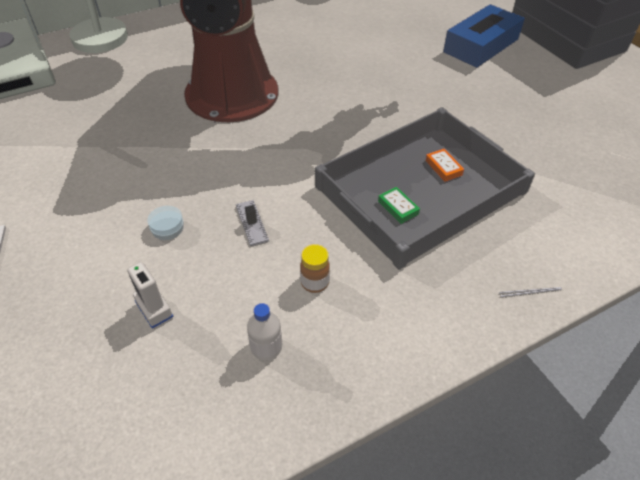

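Top view: tray centre at about (178,245), green cassette (226,229), orange (138,260). The bar is at (379,288), long axis near x, with its block at (380,288). The imager stands at (508,230), jar (356,183), bottle (430,140), dishes (467,327). The scene view agrees.

```bash
cat >> h.py <<'E'
from scipy.spatial.transform import Rotation as R
def rect(im,mask,z):
    n,l,st,c=cv2.connectedComponentsWithStats(mask.astype(np.uint8)); k=1+np.argmax(st[1:,4])
    cs,_=cv2.findContours((l==k).astype(np.uint8),cv2.RETR_EXTERNAL,cv2.CHAIN_APPROX_NONE)
    P=np.array([onz(im,p,z)[:2] for p in max(cs,key=len)[:,0,:]],np.float32)
    (c,(w,h),a)=cv2.minAreaRect(P)
    if w<h: w,h,a=h,w,a+90
    return np.round(c,1),round(w),round(h),round((a+90)%180-90,1)   # centre, long, short, yaw of long axis deg
def plan(xyz,ydeg=None):
    """units left: ydeg = wanted direction (deg, mod 180) of the closing axis; shift is in tool axes AFTER the twist"""
    s=arm.observe(); r=R.from_rotvec(s['ee_rot']); M=r.as_matrix(); tw=0
    if ydeg is not None:
        cur=np.degrees(np.arctan2(M[1,1],M[0,1])); d=(ydeg-cur+90)%180-90; tw=-d
        M=M@R.from_euler('z',tw,degrees=True).as_matrix()
    v=M.T@(np.array(xyz)-s['eef_pos'])/25
    print('clock',round(s['clock'],2),'tcp',np.round(s['eef_pos'],1),'j6',round(s['joints'][5],2),'closing dir',round(float(np.degrees(np.arctan2(M[1,1],M[0,1]))),1),'twist units',round(tw/6,2),'shift units',np.round(v,2))
E
python3 - <<'E'
from h import *
t=cam('top'); p=np.asarray(t['pixels']).astype(int); B,G,Rr=p[...,0],p[...,1],p[...,2]
print('green',rect(t,(G>B+40)&(G>Rr+40),25))
print('orange',rect(t,(Rr>B+60)&(np.arange(640)[None]<250),25))
c=p[250:330,355:405]; print((c[...,2]-c[...,0])[::6,::3])
M=R.from_rotvec(arm.observe()['ee_rot']).as_matrix(); print(M.round(2))
plan([451,-129,200],0)
w=cam('wrist'); print(w['vfov'],np.round(M.T@(np.array(w['extrinsics'])[:3,:3]),2), np.round(M.T@(np.array(w['extrinsics'])[:3,3]-arm.observe()['eef_pos'])))
E
```

```text
green (array([560.8, 153.8]), 78, 48, 5.1)
orange (array([503.6, 316.7]), 80, 52, -2.6)
[[13 14 16 16 17 17 17 14 16 14 14 12 17 14 14 16 19]
 [15 17 14 15 11 19 10 11 14 20 14 14 19 16 17 15 18]
 [18 14 15 14 14 12  4  3  3 -2  0  4  4 16 14 15 15]
 [16 16 15 12 18  8 -1  2  3  2  2 -1  4 14 16 15 19]
 [15 17 16 12 14  5  3  4  3  1  2  1  6 16 16 19 13]
 [14 19 17 18 15  2  2  4  2  3  5  2 12 11 14 16 15]
 [14 17 15 16 12  4  2  3  5  4  6  7 12  9  7 12 15]
 [17 16 19 19  9  4  1  3  1  4  3  4 15 16 21 16 16]
 [17 16 15 18  6  4  1  1  2  4  3  3 13 14 16 15 14]
 [18 16 13 15 -1  0  5 -1  2  1  3  8 17 14 14 15 17]
 [18 14 14  9  4  4  4  4  0  3  2 11 15 14 19 14 14]
 [17 16 16  6  5 -1  3  2  2  7  6 15 16 16 18 13 16]
 [17 14 16 14 17 20 16 15 15 13 12 14 17 13 17 14 16]
 [20 17 14 15 17 20 14 17 12 18 17 18 19 16 14 15 14]]
[[-0.94  0.33 -0.  ]
 [ 0.33  0.94 -0.  ]
 [-0.   -0.   -1.  ]]
clock 0.55 tcp [172.  496.  231.3] j6 1.43 closing dir -0.0 twist units 11.81 shift units [-25.    11.16   1.25]
59.853191625840964 [[ 0.   -0.96 -0.29]
 [ 1.    0.    0.  ]
 [-0.   -0.29  0.96]] [  73.   -0. -141.]
```

```bash
python3 - <<'E'
from h import *
t=cam('top'); p=np.asarray(t['pixels']).astype(int); d=cv2.blur((p[...,2]-p[...,0]).astype(np.float32),(3,3))
m=np.zeros((480,640),bool); m[250:328,360:396]=(d<9)[250:328,360:396]
print('bar',rect(t,m,8))
E
python3 -m crank '[{"jaw":1,"twist":1},{"jaw":1,"twist":1},{"jaw":1,"twist":1},{"jaw":1,"twist":1},{"jaw":1,"twist":1},{"jaw":1,"twist":1},{"jaw":1,"twist":1},{"jaw":1,"twist":1}]' 40
python3 -m crank '[{"jaw":1,"twist":1},{"jaw":1,"twist":1},{"jaw":1,"twist":1},{"jaw":1,"twist":0.5},{"jaw":1,"dx":-1,"dy":0.45},{"jaw":1,"dx":-1,"dy":0.45},{"jaw":1,"dx":-1,"dy":0.45},{"jaw":1,"dx":-1,"dy":0.45}]'
python3 -m crank '[{"jaw":1,"dx":-1,"dy":0.45},{"jaw":1,"dx":-1,"dy":0.45},{"jaw":1,"dx":-1,"dy":0.45},{"jaw":1,"dx":-1,"dy":0.45},{"jaw":1,"dx":-1,"dy":0.45},{"jaw":1,"dx":-1,"dy":0.45},{"jaw":1,"dx":-1,"dy":0.45},{"jaw":1,"dx":-1,"dy":0.45}]'
python3 -m crank '[{"jaw":1,"dx":-1,"dy":0.45},{"jaw":1,"dx":-1,"dy":0.45},{"jaw":1,"dx":-1,"dy":0.45},{"jaw":1,"dx":-1,"dy":0.45},{"jaw":1,"dx":-1,"dy":0.45},{"jaw":1,"dx":-1,"dy":0.45},{"jaw":1,"dx":-1,"dy":0.45},{"jaw":1,"dx":-1,"dy":0.45}]'
python3 - <<'E'
from h import *
plan([451,-129,150],0)
E
```

```text
bar (array([ 452.1, -139.5]), 121, 43, -8.9)
clock 0.65 tcp [172.  496.  231.3] j6 1.43 closing dir -0.0 twist units 11.81 shift units [-25.    11.16   3.25]$[0]: bad value
$[0]: bad value
$[0]: bad value
$[0]: bad value
```

```bash
python3 -m crank '[{"jaw":1,"dx":0,"dy":0,"dz":0,"twist":1},{"jaw":1,"dx":0,"dy":0,"dz":0,"twist":1},{"jaw":1,"dx":0,"dy":0,"dz":0,"twist":1},{"jaw":1,"dx":0,"dy":0,"dz":0,"twist":1},{"jaw":1,"dx":0,"dy":0,"dz":0,"twist":1},{"jaw":1,"dx":0,"dy":0,"dz":0,"twist":1},{"jaw":1,"dx":0,"dy":0,"dz":0,"twist":1},{"jaw":1,"dx":0,"dy":0,"dz":0,"twist":1}]' 40
python3 -m crank '[{"jaw":1,"dx":0,"dy":0,"dz":0,"twist":1},{"jaw":1,"dx":0,"dy":0,"dz":0,"twist":1},{"jaw":1,"dx":0,"dy":0,"dz":0,"twist":1},{"jaw":1,"dx":0,"dy":0,"dz":0,"twist":1},{"jaw":1,"dx":0,"dy":0,"dz":0,"twist":1},{"jaw":1,"dx":0,"dy":0,"dz":0,"twist":0.3}]'
python3 - <<'E'
from h import *
plan([452,-139,150],-8.9)
E
```

```text
clock: 1.32
eef_pos: [172.0, 496.0, 231.3]
ee_rot: [1.744, 2.613, 0.0]
ft_force: [0.1, -0.1, 0.4]
gripper_width: 85.5
gripper_force: 0.0
clock: 1.82
eef_pos: [172.0, 496.0, 231.3]
ee_rot: [-2.394, -2.034, 0.0]
ft_force: [-0.0, 0.2, -0.4]
gripper_width: 85.2
gripper_force: 0.0
clock 1.82 tcp [172.  496.  231.3] j6 2.83 closing dir -8.9 twist units -0.06 shift units [-23.36  14.99   3.25]
```

```bash
for i in 1; do python3 -m crank '[{"jaw":1,"dx":-1,"dy":0.64,"dz":0,"twist":0},{"jaw":1,"dx":-1,"dy":0.64,"dz":0,"twist":0},{"jaw":1,"dx":-1,"dy":0.64,"dz":0,"twist":0},{"jaw":1,"dx":-1,"dy":0.64,"dz":0,"twist":0},{"jaw":1,"dx":-1,"dy":0.64,"dz":0,"twist":0},{"jaw":1,"dx":-1,"dy":0.64,"dz":0,"twist":0},{"jaw":1,"dx":-1,"dy":0.64,"dz":0,"twist":0},{"jaw":1,"dx":-1,"dy":0.64,"dz":0,"twist":0}]'; done
python3 -m crank '[{"jaw":1,"dx":-1,"dy":0.64,"dz":0,"twist":0},{"jaw":1,"dx":-1,"dy":0.64,"dz":0,"twist":0},{"jaw":1,"dx":-1,"dy":0.64,"dz":0,"twist":0},{"jaw":1,"dx":-1,"dy":0.64,"dz":0,"twist":0},{"jaw":1,"dx":-1,"dy":0.64,"dz":0,"twist":0},{"jaw":1,"dx":-1,"dy":0.64,"dz":0,"twist":0},{"jaw":1,"dx":-1,"dy":0.64,"dz":0,"twist":0},{"jaw":1,"dx":-1,"dy":0.64,"dz":0,"twist":0}]'
python3 - <<'E'
from h import *
plan([452,-139,150],-8.9)
E
```

```text
clock: 2.48
eef_pos: [267.7, 277.3, 231.5]
ee_rot: [2.387, 2.042, 0.001]
ft_force: [1.1, 1.0, -0.5]
gripper_width: 85.2
gripper_force: 0.0
clock: 3.15
eef_pos: [363.2, 59.7, 231.5]
ee_rot: [2.387, 2.041, 0.001]
ft_force: [0.4, 0.1, 0.4]
gripper_width: 85.4
gripper_force: 0.0
clock 3.15 tcp [363.2  59.7 231.5] j6 1.69 closing dir -8.9 twist units -0.0 shift units [-7.3   4.74  3.26]
```

```bash
python3 -m crank '[{"jaw":0.6,"dx":-1,"dy":0.65,"dz":0.4,"twist":0},{"jaw":0.6,"dx":-1,"dy":0.65,"dz":0.4,"twist":0},{"jaw":0.6,"dx":-1,"dy":0.65,"dz":0.4,"twist":0},{"jaw":0.6,"dx":-1,"dy":0.65,"dz":0.4,"twist":0},{"jaw":0.6,"dx":-1,"dy":0.65,"dz":0.4,"twist":0},{"jaw":0.6,"dx":-1,"dy":0.65,"dz":0.4,"twist":0},{"jaw":0.6,"dx":-1,"dy":0.65,"dz":0.4,"twist":0},{"jaw":0.6,"dx":-0.3,"dy":0.15,"dz":0.4,"twist":0}]'
python3 - <<'E'
from h import *
w=cam('wrist','w1.png'); p=np.asarray(w['pixels']).astype(int)
plan([452,-139,20],-8.9)
E
```

```text
clock: 3.82
eef_pos: [452.7, -141.1, 151.0]
ee_rot: [2.388, 2.037, 0.001]
ft_force: [-0.0, -0.1, 0.8]
gripper_width: 51.5
gripper_force: 0.0
clock 3.87 tcp [ 451.2 -140.2  149.1] j6 1.27 closing dir -8.9 twist units -0.03 shift units [0.05 0.03 5.16]
```

View pics/w1.png

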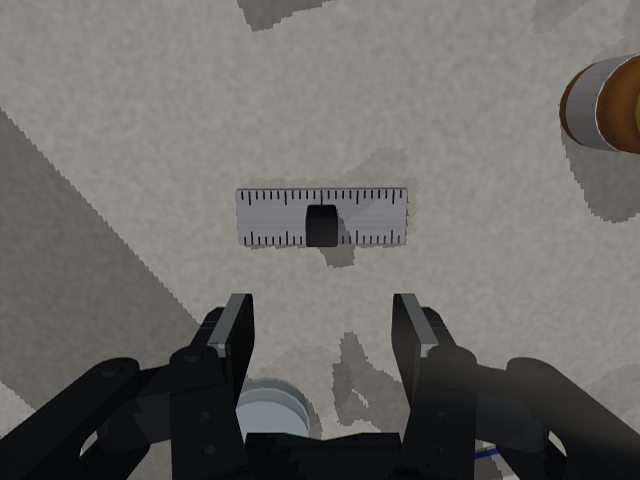

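The wrist view shows the bar flat: top face corners at about (237,188), (407,187), (406,243) and (240,245). The block's top is around (322,212).

```bash
python3 - <<'E'
from h import *
w=cam('wrist'); C=np.array([onz(w,p,8) for p in [(237,188),(407,187),(406,243),(240,245)]])
print(C.round(1), C.mean(0)); e=(C[1]-C[0]+C[2]-C[3])/2; print(np.linalg.norm(e),np.degrees(np.arctan2(e[1],e[0])),np.linalg.norm(C[0]-C[3]))
print([onz(w,p,46).round(1) for p in [(307,205),(337,205)]])
plan([C.mean(0)[0],C.mean(0)[1],12],np.degrees(np.arctan2(e[1],e[0])))
print(proj(w,[arm.observe()['eef_pos']]))
E
```

```text
[[ 396.1 -109.3    8. ]
 [ 511.1 -126.9    8. ]
 [ 506.4 -166.8    8. ]
 [ 389.4 -149.7    8. ]] [ 450.75054721 -138.1777043     8.        ]
117.22682557558312 -8.510267902870059 41.00672070000657
[array([ 444.3, -120.4,   46. ]), array([ 462. , -123.3,   46. ])]
clock 3.92 tcp [ 450.  -138.3  149.8] j6 1.28 closing dir -8.5 twist units -0.09 shift units [0.   0.04 5.51]
[[320.13131897 309.54245033]]
```

```bash
python3 -m crank '[{"jaw":0.6,"dx":0,"dy":0.04,"dz":1,"twist":-0.05},{"jaw":0.6,"dx":0,"dy":0,"dz":1,"twist":0},{"jaw":0.6,"dx":0,"dy":0,"dz":1,"twist":0},{"jaw":0.6,"dx":0,"dy":0,"dz":1,"twist":0},{"jaw":0.6,"dx":0,"dy":0,"dz":0.8,"twist":0},{"jaw":0.6,"dx":0,"dy":0,"dz":0.6,"twist":0},{"jaw":0.6,"dx":0,"dy":0,"dz":0,"twist":0}]'
python3 -m crank '[{"jaw":0,"dx":0,"dy":0,"dz":0,"twist":0},{"jaw":0,"dx":0,"dy":0,"dz":0,"twist":0},{"jaw":0,"dx":0,"dy":0,"dz":0,"twist":0},{"jaw":0,"dx":0,"dy":0,"dz":0,"twist":0},{"jaw":0,"dx":0,"dy":0,"dz":0,"twist":0},{"jaw":0,"dx":0,"dy":0,"dz":0,"twist":0}]' 50
```

```text
clock: 4.5
eef_pos: [449.4, -135.4, 14.5]
ee_rot: [-2.378, -2.046, 0.002]
ft_force: [-0.4, 0.3, 0.1]
gripper_width: 51.3
gripper_force: 0.0
clock: 5.0
eef_pos: [452.5, -137.5, 17.8]
ee_rot: [2.381, 2.047, 0.002]
ft_force: [-1.5, 1.0, 7.2]
gripper_width: 19.0
gripper_force: 49.7
```

```bash
python3 -m crank '[{"jaw":0,"dx":0,"dy":0,"dz":-0.4,"twist":0},{"jaw":0,"dx":0,"dy":0,"dz":-0.8,"twist":0},{"jaw":0,"dx":0,"dy":0,"dz":-1,"twist":0},{"jaw":0,"dx":0,"dy":0,"dz":-1,"twist":0},{"jaw":0,"dx":0,"dy":0,"dz":-1,"twist":0},{"jaw":0,"dx":0,"dy":0,"dz":-1,"twist":0},{"jaw":0,"dx":0,"dy":0,"dz":-0.6,"twist":0},{"jaw":0,"dx":0,"dy":0,"dz":0,"twist":0}]'
python3 - <<'E'
from h import *
plan([556.8,198.6,160],5.1)
E
```

```text
clock: 5.67
eef_pos: [453.7, -138.4, 165.4]
ee_rot: [2.377, 2.044, 0.004]
ft_force: [0.2, -0.7, -0.6]
gripper_width: 18.8
gripper_force: 49.2
clock 5.67 tcp [ 453.7 -138.4  165.4] j6 1.27 closing dir 5.1 twist units -2.29 shift units [13.06  5.31  0.2 ]
```

```bash
python3 -m crank '[{"jaw":0,"dx":0,"dy":0,"dz":0,"twist":-0.8},{"jaw":0,"dx":0,"dy":0,"dz":0,"twist":-0.8},{"jaw":0,"dx":0,"dy":0,"dz":0,"twist":-0.7},{"jaw":0,"dx":0.6,"dy":0.24,"dz":0,"twist":0},{"jaw":0,"dx":1,"dy":0.41,"dz":0,"twist":0},{"jaw":0,"dx":1,"dy":0.41,"dz":0,"twist":0},{"jaw":0,"dx":1,"dy":0.41,"dz":0,"twist":0},{"jaw":0,"dx":1,"dy":0.41,"dz":0,"twist":0}]'
python3 -m crank '[{"jaw":0,"dx":1,"dy":0.41,"dz":0,"twist":0},{"jaw":0,"dx":1,"dy":0.41,"dz":0,"twist":0},{"jaw":0,"dx":1,"dy":0.41,"dz":0,"twist":0},{"jaw":0,"dx":1,"dy":0.41,"dz":0,"twist":0},{"jaw":0,"dx":1,"dy":0.41,"dz":0,"twist":0},{"jaw":0,"dx":1,"dy":0.41,"dz":0,"twist":0},{"jaw":0,"dx":1,"dy":0.41,"dz":0,"twist":0},{"jaw":0,"dx":0.9,"dy":0.36,"dz":0,"twist":0}]'
python3 -m crank '[{"jaw":0,"dx":0.5,"dy":0.2,"dz":0.5,"twist":0},{"jaw":0,"dx":0.3,"dy":0.1,"dz":0.5,"twist":0},{"jaw":0,"dx":0,"dy":0,"dz":0.3,"twist":0},{"jaw":0,"dx":0,"dy":0,"dz":0,"twist":0}]'
python3 - <<'E'
from h import *
w=cam('wrist','w2.png'); p=np.asarray(w['pixels']).astype(int); B,G,Rr=p[...,0],p[...,1],p[...,2]
print('green',rect(w,(G>B+40)&(G>Rr+40),25))
plan([556.8,198.6,60],5.1)
E
```

```text
clock: 6.33
eef_pos: [487.9, -17.5, 161.1]
ee_rot: [-2.119, -2.319, 0.0]
ft_force: [1.1, 0.6, -1.5]
gripper_width: 19.3
gripper_force: 49.1
clock: 7.0
eef_pos: [550.5, 186.9, 160.9]
ee_rot: [-2.118, -2.32, 0.0]
ft_force: [0.5, -0.6, -1.0]
gripper_width: 19.1
gripper_force: 49.1
clock: 7.33
eef_pos: [554.1, 204.7, 125.7]
ee_rot: [-2.117, -2.318, 0.007]
ft_force: [-0.5, 0.2, -1.3]
gripper_width: 19.1
gripper_force: 49.1Traceback (most recent call last):
  File "<stdin>", line 3, in <module>
  File "h.py", line 17, in rect
    n,l,st,c=cv2.connectedComponentsWithStats(mask.astype(np.uint8)); k=1+np.argmax(st[1:,4])
                                                                          ~~~~~~~~~^^^^^^^^^^
    return _wrapfunc(a, 'argmax', axis=axis, out=out, **kwds)
    return bound(*args, **kwds)
ValueError: attempt to get argmax of an empty sequence
```

View pics/w2.png

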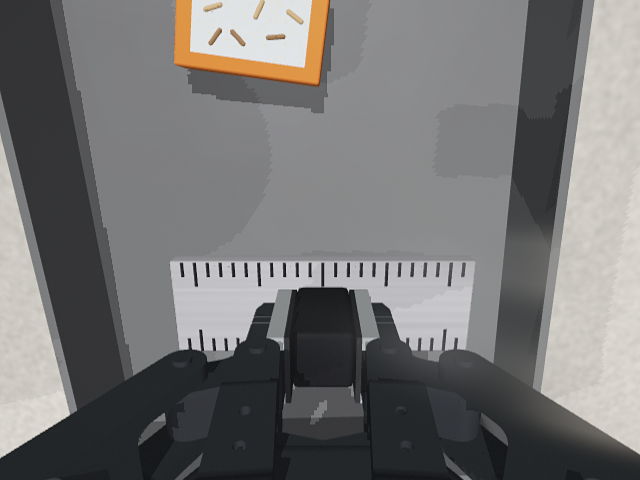

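The bar is held level and square in the image, edge from (170,262) to (475,262). The orange cassette is at (250,30) and the green one is hidden below the gripper. I'll back off in -y to see it.

```bash
python3 -m crank '[{"jaw":0,"dx":-0.5,"dy":0,"dz":-0.5,"twist":0},{"jaw":0,"dx":-1,"dy":0,"dz":-0.5,"twist":0},{"jaw":0,"dx":-1,"dy":0,"dz":0,"twist":0},{"jaw":0,"dx":-1,"dy":0,"dz":0,"twist":0},{"jaw":0,"dx":-1,"dy":0,"dz":0,"twist":0},{"jaw":0,"dx":-0.5,"dy":0,"dz":0,"twist":0},{"jaw":0,"dx":0,"dy":0,"dz":0,"twist":0},{"jaw":0,"dx":0,"dy":0,"dz":0,"twist":0}]'
python3 - <<'E'
from h import *
w=cam('wrist','w3.png'); p=np.asarray(w['pixels']).astype(int); B,G,Rr=p[...,0],p[...,1],p[...,2]
print(rect(w,(G>B+40)&(G>Rr+40),25))
C=np.array([onz(w,q,0) for q in [(1,1)]])
s=arm.observe();print(s['eef_pos'],s['ee_rot'])
E
```

```text
clock: 8.05
eef_pos: [567.8, 80.0, 154.7]
ee_rot: [2.121, 2.316, 0.001]
ft_force: [0.1, 0.4, -1.2]
gripper_width: 19.2
gripper_force: 49.1
(array([561.6, 153.2]), 79, 49, 5.6)
[567.65267327  80.93427199 154.47753692] [2.12011703e+00 2.31798888e+00 1.09769552e-03]
```

View pics/w3.png

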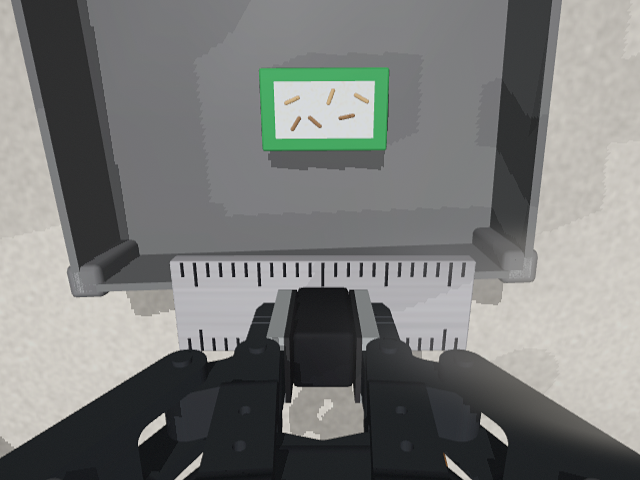

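The green cassette's frame corners are at (261,68) to (387,150), nearly level with the bar. Its fit gives 79x49 at (561.6,153.2), which agrees with the top camera.

```bash
python3 - <<'E'
from h import *
w=cam('wrist')
s=arm.observe(); M=R.from_rotvec(s['ee_rot']).as_matrix()
for dz in (0,5,10,15):
    a,b=[M.T@(onz(w,q,s['eef_pos'][2]-dz)-s['eef_pos']) for q in [(170,257),(475,257)]]
    print(dz,np.linalg.norm(a-b).round(1),a.round(1),b.round(1))
g=np.array([561.4,153.4]);t=np.radians(5.4);n=np.array([-np.sin(t),np.cos(t)])
plan([*(g+n*48),80],5.4); plan([*(g+n*45),80],5.4)
E
```

```text
0 109.9 [ 21.7 -55.4  -0. ] [21.6 54.4  0. ]
5 113.7 [ 19.9 -57.4   5. ] [19.8 56.4  5. ]
10 117.6 [ 18.2 -59.3  10. ] [18.  58.3 10. ]
15 121.5 [ 16.4 -61.2  15. ] [16.3 60.2 15. ]
clock 8.15 tcp [567.6  81.5 154.3] j6 1.5 closing dir 5.4 twist units -0.04 shift units [4.8  0.02 2.97]
clock 8.15 tcp [567.6  81.5 154.3] j6 1.5 closing dir 5.4 twist units -0.04 shift units [4.68 0.02 2.97]
```

```bash
python3 -m crank '[{"jaw":0,"dx":0.5,"dy":0,"dz":0,"twist":-0.04},{"jaw":0,"dx":1,"dy":0,"dz":0,"twist":0},{"jaw":0,"dx":1,"dy":0,"dz":0,"twist":0},{"jaw":0,"dx":1,"dy":0,"dz":0,"twist":0},{"jaw":0,"dx":0.9,"dy":0,"dz":0,"twist":0},{"jaw":0,"dx":0.5,"dy":0.02,"dz":0.5,"twist":0},{"jaw":0,"dx":0,"dy":0,"dz":0.9,"twist":0},{"jaw":0,"dx":0,"dy":0,"dz":0.9,"twist":0}]'
python3 -m crank '[{"jaw":0,"dx":0,"dy":0,"dz":0.8,"twist":0},{"jaw":0,"dx":0,"dy":0,"dz":0.6,"twist":0},{"jaw":0,"dx":0,"dy":0,"dz":0,"twist":0},{"jaw":0,"dx":0,"dy":0,"dz":0,"twist":0},{"jaw":0,"dx":0,"dy":0,"dz":0,"twist":0}]'
python3 - <<'E'
from h import *
g=np.array([561.4,153.4]);t=np.radians(5.4);n=np.array([-np.sin(t),np.cos(t)])
plan([*(g+n*50.5),27],5.4)
E
```

```text
clock: 8.82
eef_pos: [556.5, 205.4, 95.4]
ee_rot: [2.11, 2.327, 0.002]
ft_force: [0.8, -0.2, -1.9]
gripper_width: 19.3
gripper_force: 49.1
clock: 9.23
eef_pos: [556.8, 203.8, 61.8]
ee_rot: [2.113, 2.324, 0.001]
ft_force: [0.5, 0.2, -0.9]
gripper_width: 19.0
gripper_force: 49.1
clock 9.23 tcp [556.8 203.8  61.8] j6 1.7 closing dir 5.4 twist units 0.01 shift units [-0.   -0.01  1.39]
```

```bash
python3 -m crank '[{"jaw":0,"dx":0,"dy":0,"dz":0.6,"twist":0},{"jaw":0,"dx":0,"dy":0,"dz":0.5,"twist":0},{"jaw":0,"dx":0,"dy":0,"dz":0.3,"twist":0},{"jaw":0,"dx":0,"dy":0,"dz":0.08,"twist":0},{"jaw":0,"dx":0,"dy":0,"dz":0,"twist":0},{"jaw":0,"dx":0,"dy":0,"dz":0,"twist":0}]'
python3 -m crank '[{"jaw":0,"dx":-0.06,"dy":0,"dz":0,"twist":0},{"jaw":0,"dx":-0.06,"dy":0,"dz":0,"twist":0},{"jaw":0,"dx":0,"dy":0,"dz":0,"twist":0},{"jaw":0,"dx":0,"dy":0,"dz":0,"twist":0}]'
```

```text
clock: 9.73
eef_pos: [557.2, 203.5, 25.1]
ee_rot: [2.114, 2.323, 0.001]
ft_force: [0.1, 0.5, -1.9]
gripper_width: 19.6
gripper_force: 49.1
clock: 10.07
eef_pos: [557.4, 200.9, 24.9]
ee_rot: [-2.114, -2.324, -0.003]
ft_force: [0.4, 4.6, 1.2]
gripper_width: 19.1
gripper_force: 49.4
```

```bash
python3 -m crank '[{"jaw":0,"dx":-0.04,"dy":0,"dz":0,"twist":0},{"jaw":0,"dx":0,"dy":0,"dz":0,"twist":0}]'
python3 -m crank '[{"jaw":0,"dx":0,"dy":0,"dz":0.05,"twist":0},{"jaw":0,"dx":0,"dy":0,"dz":0.05,"twist":0},{"jaw":0,"dx":0,"dy":0,"dz":0,"twist":0}]'
```

```text
clock: 10.23
eef_pos: [557.4, 200.8, 25.0]
ee_rot: [-2.112, -2.324, -0.005]
ft_force: [-0.8, 8.4, 2.7]
gripper_width: 19.2
gripper_force: 49.6
clock: 10.48
eef_pos: [557.5, 200.8, 22.9]
ee_rot: [-2.113, -2.324, -0.005]
ft_force: [-2.5, 7.6, 7.6]
gripper_width: 19.1
gripper_force: 50.3
```

```bash
python3 -m crank '[{"jaw":0.5,"dx":0,"dy":0,"dz":0,"twist":0},{"jaw":0.5,"dx":0,"dy":0,"dz":0,"twist":0},{"jaw":0.5,"dx":0,"dy":0,"dz":0,"twist":0},{"jaw":0.5,"dx":0,"dy":0,"dz":0,"twist":0}]'
python3 -m crank '[{"jaw":0.5,"dx":0,"dy":0,"dz":-0.4,"twist":0},{"jaw":0.5,"dx":0,"dy":0,"dz":-1,"twist":0},{"jaw":0.5,"dx":0,"dy":0,"dz":-1,"twist":0},{"jaw":0.5,"dx":0,"dy":0,"dz":-1,"twist":0},{"jaw":0.5,"dx":0,"dy":0,"dz":-1,"twist":0},{"jaw":0.5,"dx":-0.6,"dy":0,"dz":-1,"twist":0},{"jaw":0.5,"dx":-1,"dy":0,"dz":-1,"twist":0},{"jaw":0.5,"dx":-1,"dy":0,"dz":-1,"twist":0}]'
python3 -m crank '[{"jaw":1,"dx":-1,"dy":0,"dz":0,"twist":0},{"jaw":1,"dx":-1,"dy":0,"dz":0,"twist":0},{"jaw":1,"dx":-1,"dy":0,"dz":0,"twist":0},{"jaw":1,"dx":0,"dy":0,"dz":0,"twist":0}]'
python3 - <<'E'
from h import *
w=cam('wrist','w4.png')
p=np.asarray(w['pixels']).astype(int); B,G,Rr=p[...,0],p[...,1],p[...,2]
print(rect(w,(G>B+40)&(G>Rr+40),25))
E
```

```text
clock: 10.82
eef_pos: [556.9, 199.0, 21.7]
ee_rot: [2.114, 2.323, -0.001]
ft_force: [-0.6, 0.6, -0.5]
gripper_width: 42.9
gripper_force: 0.0
clock: 11.48
eef_pos: [562.8, 134.3, 208.8]
ee_rot: [2.112, 2.325, 0.0]
ft_force: [0.8, 0.1, 0.1]
gripper_width: 42.9
gripper_force: 0.0
clock: 11.82
eef_pos: [570.6, 56.0, 207.7]
ee_rot: [2.117, 2.319, -0.001]
ft_force: [-0.1, -0.4, 0.0]
gripper_width: 85.2
gripper_force: 0.0
(array([561.7, 153.1]), 79, 49, 5.2)
```

View pics/w4.png

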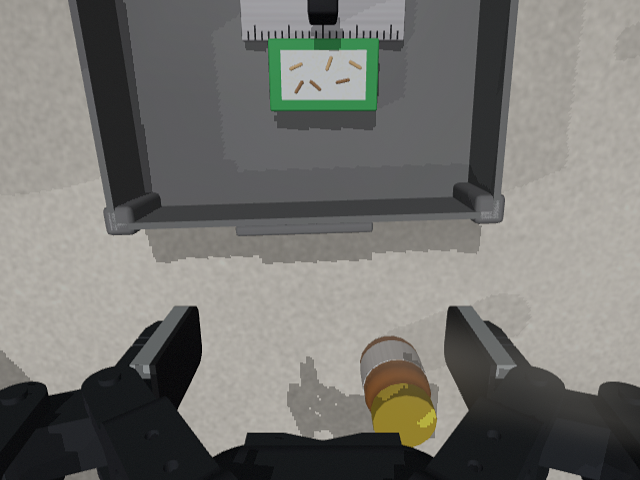

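The bar lies flat and flush against the green cassette's +y long side, centred: bar edge (241..404, 40), cassette edge (270..378, 38). Next I'll locate the imager.

```bash
python3 - <<'E'
from h import *
t=cam('top')
print([onz(t,q,112).round() for q in [(516,208),(533,205),(537,235),(521,238)]], [onz(t,q,35).round() for q in [(491,212),(497,250)]],[onz(t,q,0).round() for q in [(491,212),(497,250)]])
print(look_for('top','imager')[:2])
plan([540,-380,230],90)
E
```

```text
[array([ 588., -366.,  112.]), array([ 593., -396.,  112.]), array([ 540., -400.,  112.]), array([ 535., -372.,  112.])] [array([ 597., -351.,   35.]), array([ 525., -359.,   35.])] [array([ 605., -364.,    0.]), array([ 530., -372.,    0.])]
[{'pixel': [511.6, 220.4], 'score': 0.77}]
clock 11.97 tcp [570.1  59.9 207.2] j6 1.45 closing dir 90.0 twist units -14.11 shift units [  1.2  -17.6   -0.91]
```

```bash
python3 -m crank '[{"jaw":1,"dx":0,"dy":0,"dz":0,"twist":-1},{"jaw":1,"dx":0,"dy":0,"dz":0,"twist":-1},{"jaw":1,"dx":0,"dy":0,"dz":0,"twist":-1},{"jaw":1,"dx":0,"dy":0,"dz":0,"twist":-1},{"jaw":1,"dx":0,"dy":0,"dz":0,"twist":-1},{"jaw":1,"dx":0,"dy":0,"dz":0,"twist":-1},{"jaw":1,"dx":0,"dy":0,"dz":0,"twist":-1},{"jaw":1,"dx":0,"dy":0,"dz":0,"twist":-1}]'
python3 -m crank '[{"jaw":1,"dx":0,"dy":0,"dz":0,"twist":-1},{"jaw":1,"dx":0,"dy":0,"dz":0,"twist":-1},{"jaw":1,"dx":0,"dy":0,"dz":0,"twist":-1},{"jaw":1,"dx":0,"dy":0,"dz":0,"twist":-1},{"jaw":1,"dx":0,"dy":0,"dz":0,"twist":-1},{"jaw":1,"dx":0,"dy":0,"dz":0,"twist":-1},{"jaw":1,"dx":0,"dy":0,"dz":0,"twist":0}]'
python3 - <<'E'
from h import *
plan([540,-380,230])
E
```

```text
clock: 12.63
eef_pos: [569.9, 61.2, 207.0]
ee_rot: [-0.976, -2.986, -0.0]
ft_force: [-0.4, -0.6, 1.2]
gripper_width: 85.4
gripper_force: 0.0
clock: 13.22
eef_pos: [569.9, 61.2, 206.9]
ee_rot: [-0.006, -3.141, -0.0]
ft_force: [0.2, -0.0, 0.0]
gripper_width: 85.5
gripper_force: 0.0
clock 13.22 tcp [569.9  61.2 206.9] j6 -0.02 closing dir 89.8 twist units 0.0 shift units [  1.13 -17.65  -0.93]
```

```bash
python3 -m crank '[{"jaw":1,"dx":0.15,"dy":-0.6,"dz":0,"twist":0},{"jaw":1,"dx":0.15,"dy":-1,"dz":0,"twist":0},{"jaw":1,"dx":0.15,"dy":-1,"dz":0,"twist":0},{"jaw":1,"dx":0.15,"dy":-1,"dz":0,"twist":0},{"jaw":1,"dx":0.15,"dy":-1,"dz":0,"twist":0},{"jaw":1,"dx":0.15,"dy":-1,"dz":0,"twist":0},{"jaw":1,"dx":0.15,"dy":-1,"dz":0,"twist":0},{"jaw":1,"dx":0.15,"dy":-1,"dz":0,"twist":0}]'
python3 -m crank '[{"jaw":1,"dx":0.15,"dy":-1,"dz":0,"twist":0},{"jaw":1,"dx":0.15,"dy":-1,"dz":0,"twist":0},{"jaw":1,"dx":0.15,"dy":-1,"dz":0,"twist":0},{"jaw":1,"dx":0.15,"dy":-1,"dz":0,"twist":0},{"jaw":1,"dx":0.15,"dy":-1,"dz":0,"twist":0},{"jaw":1,"dx":0.15,"dy":-1,"dz":0,"twist":0},{"jaw":1,"dx":0.15,"dy":-1,"dz":0,"twist":0},{"jaw":1,"dx":0.15,"dy":-1,"dz":0,"twist":0}]'
python3 -m crank '[{"jaw":1,"dx":0.15,"dy":-1,"dz":0,"twist":0},{"jaw":1,"dx":0.15,"dy":-0.6,"dz":0,"twist":0},{"jaw":1,"dx":0,"dy":0,"dz":0,"twist":0},{"jaw":1,"dx":0,"dy":0,"dz":0,"twist":0}]'
python3 - <<'E'
from h import *
cam('wrist','w5.png'); print(look_for('wrist','imager')[:1])
plan([564,-383,207],96)
E
```

```text
clock: 13.88
eef_pos: [538.0, -130.0, 207.0]
ee_rot: [0.021, 3.141, 0.0]
ft_force: [0.7, 0.3, -0.1]
gripper_width: 85.4
gripper_force: 0.0
clock: 14.55
eef_pos: [506.3, -329.8, 206.9]
ee_rot: [0.021, 3.142, 0.0]
ft_force: [-0.3, 0.5, 0.3]
gripper_width: 85.2
gripper_force: 0.0
clock: 14.88
eef_pos: [498.3, -369.0, 206.6]
ee_rot: [-0.02, -3.141, -0.001]
ft_force: [0.3, 0.4, 0.8]
gripper_width: 85.1
gripper_force: 0.0
[{'pixel': [301.7, 304.0], 'score': 0.56}]
clock 14.98 tcp [ 498.5 -368.   206.8] j6 -0.74 closing dir 96.0 twist units -1.1 shift units [-2.54 -0.87 -0.01]
```

View pics/w5.png

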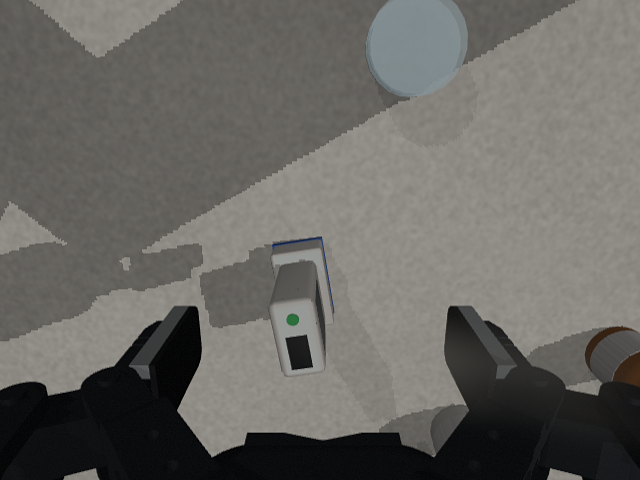

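The imager's handle top has corners near (272,308), (319,303), (325,371) and (286,376), with the hood behind it at (300,250). The dishes are at (417,45) and the jar at (620,355).

```bash
python3 - <<'E'
from h import *
w=cam('wrist')
C=np.array([onz(w,p,112) for p in [(272,307),(319,303),(325,371),(284,376)]])
print(C.round(1),C.mean(0).round(1))
e=(C[2]-C[1]+C[3]-C[0])/2; print(np.linalg.norm(e),np.degrees(np.arctan2(e[1],e[0])))
H=np.array([onz(w,p,3) for p in [(273,245),(323,239)]]); print(H.round(1),H.mean(0)); f=H[1]-H[0]; print(np.linalg.norm(f),np.degrees(np.arctan2(f[1],f[0])))
E
```

```text
[[ 542.3 -399.9  112. ]
 [ 539.9 -370.5  112. ]
 [ 588.8 -367.2  112. ]
 [ 592.3 -394.2  112. ]] [ 565.8 -383.   112. ]
49.67830939590277 5.186861211289916
[[ 537.  -411.2    3. ]
 [ 532.  -367.7    3. ]] [ 534.47249327 -389.46356978    3.        ]
43.85935194881667 96.55774735503026
```

```bash
python3 -m crank '[{"jaw":1,"dx":0,"dy":0,"dz":0,"twist":-0.8},{"jaw":1,"dx":0,"dy":0,"dz":0,"twist":-0.36},{"jaw":1,"dx":-1,"dy":-0.4,"dz":0,"twist":0},{"jaw":1,"dx":-1,"dy":-0.4,"dz":0,"twist":0},{"jaw":1,"dx":-0.6,"dy":-0.1,"dz":0,"twist":0},{"jaw":1,"dx":0,"dy":0,"dz":0,"twist":0},{"jaw":1,"dx":0,"dy":0,"dz":0,"twist":0}]'
python3 - <<'E'
from h import *
plan([567,-384,66],96.4)
E
```

```text
clock: 15.62
eef_pos: [566.0, -383.1, 206.4]
ee_rot: [0.177, -3.136, -0.001]
ft_force: [-0.5, 0.2, -0.2]
gripper_width: 84.9
gripper_force: 0.0
clock 15.62 tcp [ 566.  -383.1  206.4] j6 -0.81 closing dir 96.4 twist units 0.01 shift units [-0.04 -0.04  5.62]
```

```bash
python3 -m crank '[{"jaw":1,"dx":-0.04,"dy":-0.04,"dz":0.8,"twist":0},{"jaw":1,"dx":0,"dy":0,"dz":1,"twist":0},{"jaw":1,"dx":0,"dy":0,"dz":1,"twist":0},{"jaw":1,"dx":0,"dy":0,"dz":1,"twist":0},{"jaw":1,"dx":0,"dy":0,"dz":1,"twist":0},{"jaw":1,"dx":0,"dy":0,"dz":0.6,"twist":0},{"jaw":1,"dx":0,"dy":0,"dz":0.2,"twist":0},{"jaw":1,"dx":0,"dy":0,"dz":0,"twist":0}]'
python3 -m crank '[{"jaw":0,"dx":0,"dy":0,"dz":0,"twist":0},{"jaw":0,"dx":0,"dy":0,"dz":0,"twist":0},{"jaw":0,"dx":0,"dy":0,"dz":0,"twist":0},{"jaw":0,"dx":0,"dy":0,"dz":0,"twist":0},{"jaw":0,"dx":0,"dy":0,"dz":0,"twist":0},{"jaw":0,"dx":0,"dy":0,"dz":0,"twist":0},{"jaw":0,"dx":0,"dy":0,"dz":0,"twist":0},{"jaw":0,"dx":0,"dy":0,"dz":0,"twist":0}]' 60
```

```text
clock: 16.28
eef_pos: [565.2, -384.2, 65.9]
ee_rot: [0.175, -3.135, -0.003]
ft_force: [0.6, 0.4, 0.4]
gripper_width: 85.4
gripper_force: 0.0
clock: 16.95
eef_pos: [566.9, -385.8, 67.9]
ee_rot: [-0.174, 3.136, -0.002]
ft_force: [-1.1, -0.2, 6.4]
gripper_width: 29.8
gripper_force: 58.9
```

```bash
python3 -m crank '[{"jaw":0,"dx":0,"dy":0,"dz":-0.3,"twist":0},{"jaw":0,"dx":0,"dy":0,"dz":-0.7,"twist":0},{"jaw":0,"dx":0,"dy":0,"dz":-1,"twist":0},{"jaw":0,"dx":0,"dy":0,"dz":-1,"twist":0},{"jaw":0,"dx":0,"dy":0,"dz":-1,"twist":0},{"jaw":0,"dx":0,"dy":0,"dz":-1,"twist":0},{"jaw":0,"dx":0,"dy":0,"dz":-0.7,"twist":0},{"jaw":0,"dx":0,"dy":0,"dz":-0.3,"twist":0.1}]'
python3 - <<'E'
from h import *
plan([561.6,153.2,217],95.3)
E
```

```text
clock: 17.62
eef_pos: [567.2, -385.9, 220.0]
ee_rot: [-0.158, 3.135, -0.004]
ft_force: [1.0, -1.1, -1.4]
gripper_width: 29.7
gripper_force: 58.9
clock 17.62 tcp [ 567.2 -385.9  220. ] j6 -0.8 closing dir 95.3 twist units 0.08 shift units [-1.77 21.49  0.07]
```

```bash
python3 -m crank '[{"jaw":0,"dx":-0.04,"dy":0.3,"dz":0,"twist":0.08},{"jaw":0,"dx":-0.08,"dy":0.7,"dz":0,"twist":0},{"jaw":0,"dx":-0.08,"dy":1,"dz":0,"twist":0},{"jaw":0,"dx":-0.08,"dy":1,"dz":0,"twist":0},{"jaw":0,"dx":-0.08,"dy":1,"dz":0,"twist":0},{"jaw":0,"dx":-0.08,"dy":1,"dz":0,"twist":0},{"jaw":0,"dx":-0.08,"dy":1,"dz":0,"twist":0},{"jaw":0,"dx":-0.08,"dy":1,"dz":0,"twist":0}]'
python3 -m crank '[{"jaw":0,"dx":-0.08,"dy":1,"dz":0,"twist":0},{"jaw":0,"dx":-0.08,"dy":1,"dz":0,"twist":0},{"jaw":0,"dx":-0.08,"dy":1,"dz":0,"twist":0},{"jaw":0,"dx":-0.08,"dy":1,"dz":0,"twist":0},{"jaw":0,"dx":-0.08,"dy":1,"dz":0,"twist":0},{"jaw":0,"dx":-0.08,"dy":1,"dz":0,"twist":0},{"jaw":0,"dx":-0.08,"dy":1,"dz":0,"twist":0},{"jaw":0,"dx":-0.08,"dy":1,"dz":0,"twist":0}]'
python3 -m crank '[{"jaw":0,"dx":-0.08,"dy":1,"dz":0,"twist":0},{"jaw":0,"dx":-0.08,"dy":1,"dz":0,"twist":0},{"jaw":0,"dx":-0.08,"dy":1,"dz":0,"twist":0},{"jaw":0,"dx":-0.08,"dy":1,"dz":0,"twist":0},{"jaw":0,"dx":-0.08,"dy":1,"dz":0,"twist":0},{"jaw":0,"dx":0,"dy":0.6,"dz":0,"twist":0},{"jaw":0,"dx":0,"dy":0.3,"dz":0,"twist":0},{"jaw":0,"dx":0,"dy":0,"dz":0,"twist":0}]'
python3 - <<'E'
from h import *
cam('wrist','w6.png')
plan([561.6,153.2,102],95.3)
E
```

```text
clock: 18.28
eef_pos: [564.0, -207.5, 215.0]
ee_rot: [0.144, -3.136, -0.003]
ft_force: [0.6, 0.2, -2.4]
gripper_width: 29.6
gripper_force: 58.9
clock: 18.95
eef_pos: [561.2, -7.2, 215.1]
ee_rot: [0.144, -3.136, -0.001]
ft_force: [-0.2, 0.8, -2.1]
gripper_width: 29.8
gripper_force: 58.9
clock: 19.62
eef_pos: [557.7, 140.2, 215.5]
ee_rot: [0.148, -3.136, -0.0]
ft_force: [-1.0, -0.9, -2.4]
gripper_width: 29.3
gripper_force: 59.1
clock 19.67 tcp [558.1 139.  215.8] j6 0.02 closing dir 95.3 twist units 0.01 shift units [-0.2   0.55  4.55]
```

View pics/w6.png

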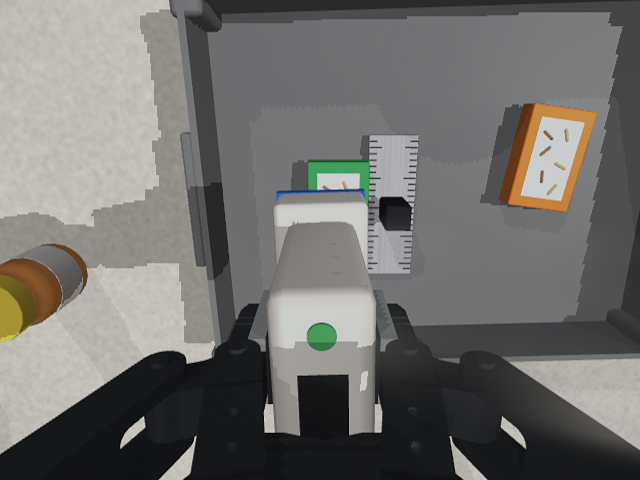

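The imager is held square: its blue hood edge runs level from (277,192) to (364,191). The green cassette is ahead, partly hidden, at (338,175). The bar is in place beside it at (393,205).

```bash
python3 - <<'E'
from h import *
w=cam('wrist'); s=arm.observe(); M=R.from_rotvec(s['ee_rot']).as_matrix()
for dz in (64,67,70): print(dz,[ (M.T@(onz(w,q,s['eef_pos'][2]-dz)-s['eef_pos'])).round(1) for q in [(277,192),(364,190.5)]])
print(s['eef_pos'])
g=cv2.cvtColor(np.asarray(w['pixels']),cv2.COLOR_BGR2HSV); m=cv2.inRange(g,(100,120,60),(130,255,255)); ys,xs=np.where(m>0); print(xs.min(),xs.max(),np.percentile(ys,[0,5,50,95]))
E
```

```text
64 [array([ 34.7, -21.9,  64.1]), array([35.5, 21.4, 64. ])]
67 [array([ 34.1, -22.2,  67.1]), array([35. , 21.8, 67. ])]
70 [array([ 33.6, -22.6,  70.1]), array([34.4, 22.1, 70. ])]
[558.46245872 138.29137463 216.04277914]
276 364 [189. 190. 191. 195.]
```

```bash
python3 -m crank '[{"jaw":0,"dx":-0.1,"dy":0.3,"dz":0,"twist":0},{"jaw":0,"dx":-0.1,"dy":0.27,"dz":0.4,"twist":0},{"jaw":0,"dx":0,"dy":0,"dz":0.7,"twist":0},{"jaw":0,"dx":0,"dy":0,"dz":0.8,"twist":0},{"jaw":0,"dx":0,"dy":0,"dz":0.7,"twist":0},{"jaw":0,"dx":0,"dy":0,"dz":0.4,"twist":0},{"jaw":0,"dx":0,"dy":0,"dz":0,"twist":0},{"jaw":0,"dx":0,"dy":0,"dz":0,"twist":0}]'
python3 - <<'E'
from h import *
plan([561.6,153.2,102],95.3);cam('top')
plan([561.6,153.2,102],95.3)
E
```

```text
clock: 20.38
eef_pos: [562.6, 153.3, 141.5]
ee_rot: [0.145, -3.137, 0.0]
ft_force: [-0.2, -0.4, -2.3]
gripper_width: 29.3
gripper_force: 59.0
clock 20.38 tcp [562.6 153.3 141.5] j6 0.05 closing dir 95.3 twist units -0.0 shift units [0.04 0.   1.58]
clock 20.43 tcp [563.2 153.4 142.3] j6 0.05 closing dir 95.3 twist units -0.0 shift units [ 0.06 -0.    1.61]
```

```bash
python3 -m crank '[{"jaw":0,"dx":0.04,"dy":0,"dz":0.4,"twist":0},{"jaw":0,"dx":0,"dy":0,"dz":0.5,"twist":0},{"jaw":0,"dx":0,"dy":0,"dz":0.4,"twist":0},{"jaw":0,"dx":0,"dy":0,"dz":0.2,"twist":0},{"jaw":0,"dx":0,"dy":0,"dz":0.08,"twist":0},{"jaw":0,"dx":0,"dy":0,"dz":0,"twist":0},{"jaw":0,"dx":0,"dy":0,"dz":0,"twist":0},{"jaw":0,"dx":0,"dy":0,"dz":0,"twist":0}]'
python3 - <<'E'
from h import *
plan([561.6,153.2,102],95.3)
a=cam('wrist','w7.png')['pixels']; plan([561.6,153.2,102],95.3)
s=cam('scene')['pixels'][150:260,310:470]
t=cam('top')['pixels'][150:320,130:310]
plan([561.6,153.2,102],95.3)
A=cv2.resize(np.asarray(a),(400,300)); A=cv2.copyMakeBorder(A,0,280,0,0,0); 
B=np.vstack([cv2.resize(np.asarray(s),(400,275)),cv2.resize(np.asarray(t),(320,302)) if 0 else cv2.resize(np.asarray(t),(400,305))])
cv2.imwrite('pics/f.png',np.hstack([A,B]))
E
```

```text
clock: 21.1
eef_pos: [562.1, 153.3, 102.9]
ee_rot: [-0.145, 3.137, 0.0]
ft_force: [0.2, -0.4, -2.3]
gripper_width: 29.4
gripper_force: 59.1
clock 21.1 tcp [562.1 153.3 102.9] j6 0.05 closing dir 95.3 twist units -0.0 shift units [ 0.02 -0.    0.03]
clock 21.15 tcp [562.1 153.3 102.9] j6 0.05 closing dir 95.3 twist units -0.0 shift units [ 0.02 -0.    0.04]
clock 21.25 tcp [562.  153.3 102.7] j6 0.05 closing dir 95.3 twist units -0.0 shift units [ 0.01 -0.    0.03]
```

View pics/f.png

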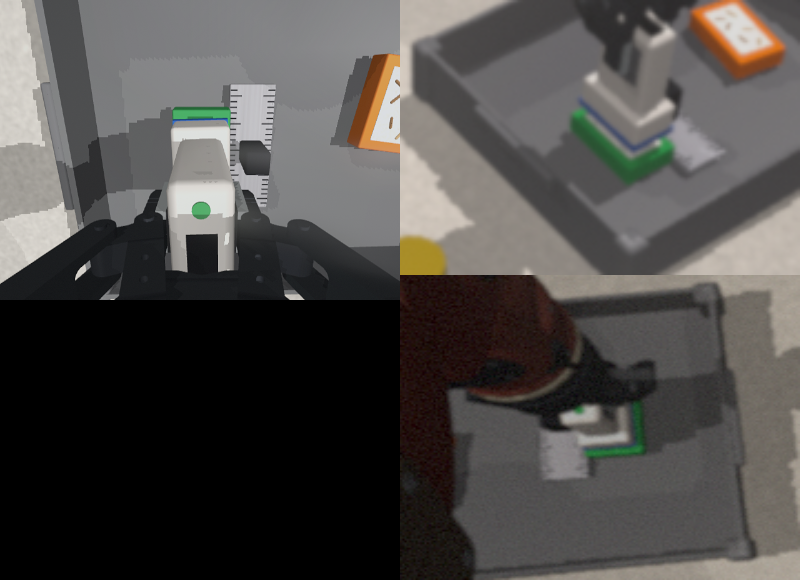

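In all three views the imager is upright, centred and square just above the green cassette. In the wrist view the hood spans columns 172–229 and the cassette 172–230, and the bar is still flush beside it.

```bash
python3 -c "
from cell import workorder; print(workorder.close_job())"
```

```text
the job is handed in; nothing more can be done
None
```

I handed the job in at about 21 s of the 64 s allowed, with no verdict shown: the scale bar lies flush and centred along the green cassette's long side, and the imager is held upright about 1 cm above the cassette, centred and square.

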